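# Dispense one jaggery block and nudge it into the dish

### The job

Press the dispenser's plunger all the way down once so that a single jaggery block slides out onto the ledge, and let the plunger spring back up. Then, with the fingertips, gently push that block sideways along the ledge until it drops into the steel dish beside it. Do not pick anything up, let no second block out, and leave the tumbler, flask, coconut and spoon alone.

Things in the scene. Friction and masses are not known exactly. Their poses are not given: they have to be found in the camera images.
- dispenser: white table dispenser, fixed, 162 mm long (its x), 48 mm wide (its y). Origin on the table under the centre of its clear magazine (51 x 51 mm outside, 64 mm high, 14.5 mm high slot in front); x axis points from the plunger to the ledge. Behind the magazine a tower, 50 x 50 mm, centre x = -51 mm, 74 mm high, carries the plunger
- ledge (a point): middle of the ledge's flat top, at dispenser x = 51 mm, y = 0, 22 mm above the table. The ledge runs from dispenser x = 25.5 mm (front of the magazine) to 82 mm, where a lip 5 mm high and 4 mm thick closes its end; it is open to both sides, with edges at y = -24 and +24 mm
- plunger_top (a point): centre of the top face of the plunger's grey round cap (38 mm diameter, 10 mm thick), at dispenser x = -50 mm, y = 0; 122 mm above the table at rest; it moves straight down 30 mm
- plunger (a joint): plunger travel in m: 0 up, 0.030 home. Its spring gives about 5 N at the start, 9 N at the bottom, plus up to 5 N for the blocks' friction. It drives a hidden pusher, 1.8 times as far, that shoves out the lowest block; only the full stroke brings it clear of the magazine. When the plunger rises the next block drops down, and another press would send that one out
- block1_center (a point): centre of the lowest block in the magazine, the one that comes out: brown jaggery block with a paper band, 40 x 40 x 12 mm, 28 g, lying flat, sides along the dispenser's axes. In the magazine it is at dispenser x = 0; after the full press it lies on the ledge at about x = 51 mm, y = 0, its centre 28 mm above the table
- block2_center (a point): a block just like block1, 40 x 40 x 12 mm, centre point; the second from below, it must stay in the magazine
- block3_center (a point): a block just like block1, 40 x 40 x 12 mm, centre point; the third from below, the top one
- dish: loose round shallow steel dish, 156 mm across the rim, 12 mm high (lower than the ledge), flat 3 mm thick bottom about 124 mm across, 0.3 kg; origin under its centre. It stands beside the ledge, its rim 2 to 6 mm from the ledge's edge, on the one side or the other
- tumbler: bystander: loose steel tumbler, 58 mm across, 64 mm high, on the other side of the ledge, its centre about 106 mm from the ledge's middle line; origin under its centre
- flask: bystander: loose steel flask, 68 mm across, 245 mm high; origin under its centre
- coconut: bystander: loose green coconut standing upright, 140 mm across, 174 mm high; origin under its centre
- spoon: bystander: loose spoon lying on the table, bowl towards its +x
There are look-alikes about, which are no part of the job. Of the things that look like the dish, take the one that is nearest to the robot's base at the start.

How it is judged:
By the outcome, as a careful person would: the job done as asked, in the order asked, and still so for the second after the job is handed in, with the robot touching nothing.
It also fails if it takes over 45 s, if anything falls off the work surface, if the arm or the gripper's body presses on something with over 40 N, if the wrist force passes 120 N, or if a joint passes its speed limit or range.

### The arm

A 6-joint arm with a two-finger parallel gripper is mounted at the origin on the work surface. World frame = base frame: x ahead of the robot, y to its left, z up, the work surface at z = 0. Lengths are in m, angles in rad, forces in N, time in s.
With the tool pointing down it reaches from about 0.4 to 0.825 m from the base axis. Payload 7 kg.
Tool frame: the origin (TCP) lies midway between the tips of the shut fingers; the grasp point (between the pads) lies 19 mm behind it; z points along the fingers, y is the line along which they close (so a half turn about z gives the same grasp; the last joint's range is limited). The gripper opens to 88 mm and grips with 3 to 60 N. Pads are 19 mm wide; open, the fingers measure 130 mm over their backs; the gripper's body (78 mm by 193 mm) begins 47 mm behind the grasp point.
Start: joints at [1.556, 0.359, 0.012, 0, -1.224, -0.288], TCP at [0.201, 0.644, 0.227] pointing down, gripper open.
Joint ranges: [-3.07, 3.07], [-1.43, 2.12], [-1.02, 1.25], [-3.03, 1.67], [-3.05, -0], [-3.03, 3.03]. Speed limits (rad/s): [2.39, 2.39, 3.01, 3.14, 3.14, 3.14].

### API

Orientations are given as [roll, pitch, yaw] about the fixed x, y, z axes, in that order (R = Rz(yaw) Ry(pitch) Rx(roll)).
In Python, from station import arm gives the robot as it stands.
- The arm moves only by the tool servo_tool, never from a script. Its argument "deltas" is a list of rows, each a list of 7 numbers: the closure, from -1 (fully open) to 1 (shut), then the shift along the tool's x, y, z in mm, then the turn, a rotation vector about the tool's x, y, z in degrees. In form: [[gripper, x, y, z, ax, ay, az], ...]. A call has 1 to 20 rows; each row shifts and turns the commanded pose from where the row before left it, along the tool's axes as they then stand; what a row does not reach is not made up. A row lasts 1/12 s, in which the tool goes at most 41.7 mm and 7.16 degrees, less where a joint would pass 70% of its speed; a pose out of reach is approached as far as the arm can. A call is refused whole if a number of a shift passes 41.7 or a number of a turn 7.16, either way. A call with a gripper value outside its range is refused whole. The fingers move at their own pace and stop on an object; "squeeze" is the grip in N (left out, the last holds). Time passes only in rows, so rows that do not move let the fingers close. It gives the time, the measured TCP pose, the force, the opening and the grip force at its end, in the units of the state.
- arm.get_state(): the state, without advancing time (a new reading comes with each control period).
- arm.grab_frame(name): name is "side" or "top"; returns a dict with "color" (384x512x3 uint8, red, green, blue), "K" (3x3 intrinsics, pixels), "position" and "orientation" of the camera in the world. Camera axes: x right, y down, z forward; pixel columns grow to the right and rows downward; lengths in m; the calibration is good to about 2 mm. A picture is of the moment at which its call begins. There is no depth.
- arm.job_done(): hands the job in; it is judged then, once.
Trained networks look in a picture, given as the dict that the camera call returned (one of the last four; its "shot" number tells which), for a name from the list of things; names that differ only in an ending like _2 or _b are one class to them, and where a whole thing is asked for, a point or a joint stands for the part that bears it (a point fixed in the world has none). Each returns a list of dicts, best first, with "conf" (0 to 1); they miss things now and then, are a little off and sometimes report something else, mostly with a low value. They report only what shows in the picture. A call takes as long as a camera call. They do not tell look-alikes from the thing itself.
- arm.recognise(query, picture): "at" ([x, y, z] in m, in the coordinates of the camera as it stood for that picture, good to about 4 mm: the middle of the surface that is visible of it).
The state is a dict: "t": time; "q": joint angles; "qd": joint speeds; "joint_efforts": joint torques, N m; "eef_pos": TCP position; "ee_rot": TCP orientation; "force": force on the tool from outside, world axes, zero at the start; "moment": the same for the moment, N m; "width": finger opening in m; "gripper_force": force on a finger pad.
Only numpy, scipy, OpenCV 4.12 (cv2) and the standard library are available. Lean on these libraries where they do the work, as an engineer would, in place of code of your own. Each camera call takes 0.05 s, during which the arm holds its last target. There are 200 camera calls.

## Working session

There is one attempt and no reset: what is moved stays moved. The work goes in short steps, Python scripts to look and compute and a tool call to move; the robot and the scene stay as the last step left them, time stands still between calls to the robot, and variables do not carry over. Pictures are saved under pics/ and viewed, at most 10 in all, crops included, and the job is handed in when it is done.

Besides the shell and the picture viewer there is one more tool, called in YAML: its name, and indented under it one key for each argument. servo_tool: Moves the arm, as the interface text tells. Its arguments: {"type":"object","properties":{"deltas":{"type":"array","items":{"type":"array","items":{"type":"number"}}},"squeeze":{"type":"number"}},"required":["deltas"]}

```bash
ls; mkdir -p pics; cat > h.py <<'E'
from station import arm
import numpy as np, cv2
from scipy.spatial.transform import Rotation as R
def Rm(o):
    o=np.array(o,float)
    if o.shape==(3,3): return o
    return (R.from_euler('xyz',o) if o.size==3 else R.from_quat(o)).as_matrix()
def world(f,p): return Rm(f['orientation'])@np.array(p)+np.array(f['position'])
def pix(f,P):
    c=Rm(f['orientation']).T@(np.array(P)-np.array(f['position'])); u=np.array(f['K'])@c; return u[:2]/u[2]
def onplane(f,uv,z):
    d=Rm(f['orientation'])@np.linalg.solve(np.array(f['K']),[uv[0],uv[1],1]); p=np.array(f['position']); return p+d*(z-p[2])/d[2]
def save(n,f,s=1): cv2.imwrite(n,cv2.resize(cv2.cvtColor(f['color'],cv2.COLOR_RGB2BGR),None,fx=s,fy=s,interpolation=cv2.INTER_CUBIC))
E
python3 - <<'E'
from h import *
s=arm.get_state();print({k:np.round(v,3) for k,v in s.items()})
for n in('top','side'):
    f=arm.grab_frame(n);save(f'pics/{n}0.png',f,1.5);print(n,f['position'],f['orientation'],f['K'])
    for q in('dispenser','plunger_top','block1_center','dish','tumbler','flask','coconut','spoon'):
        for d in arm.recognise(q,f)[:4]:
            w=world(f,d['at']);print(q,round(d['conf'],2),np.round(w,3),np.round(pix(f,w)))
E
```

```text
pics
{'t': np.float64(0.0), 'q': array([ 1.556,  0.359,  0.011, -0.   , -1.224, -0.288]), 'qd': array([-0.002, -0.   ,  0.002, -0.002, -0.001,  0.001]), 'joint_efforts': array([ 1.0000e-03, -5.8272e+01,  2.9305e+01,  6.9970e+00,  7.0000e-03,
       -0.0000e+00]), 'eef_pos': array([0.201, 0.644, 0.226]), 'ee_rot': array([ 3.14 , -0.   , -0.303]), 'force': array([ 0.314,  0.351, -0.814]), 'moment': array([0.012, 0.033, 0.003]), 'gripper_force': np.float64(0.0), 'width': np.float64(0.088)}
top [ 0.36371781 -0.0168396   1.25903318] [-2.98309303  0.02606748 -1.58789216] [[464.69241678   0.         258.62181116]
 [  0.         464.69241678 194.12751085]
 [  0.           0.           1.        ]]
dispenser 0.88 [ 0.519 -0.09   0.064] [298. 207.]
plunger_top 0.68 [ 0.488 -0.085  0.123] [298. 216.]
dish 0.9 [ 0.817 -0.049  0.003] [279. 105.]
dish 0.88 [0.696 0.251 0.001] [172. 150.]
dish 0.79 [0.595 0.01  0.008] [259. 183.]
dish 0.57 [ 0.792 -0.262 -0.   ] [355. 113.]
tumbler 0.84 [ 0.579 -0.208  0.027] [340. 186.]
tumbler 0.54 [ 0.521 -0.089  0.063] [297. 207.]
coconut 0.56 [ 0.572 -0.39   0
[... 222 characters left out ...]
745919]
 [  0.         391.7643607  187.46225733]
 [  0.           0.           1.        ]]
dispenser 0.78 [ 0.517 -0.105  0.046] [245. 236.]
plunger_top 0.73 [ 0.491 -0.087  0.123] [232. 214.]
block1_center 0.17 [0.57  0.365 0.138] [233. 103.]
dish 0.86 [ 0.82  -0.052 -0.002] [347. 213.]
dish 0.77 [0.607 0.023 0.005] [268. 205.]
dish 0.68 [ 0.794 -0.257  0.003] [367. 276.]
tumbler 0.95 [ 0.574 -0.19   0.037] [274. 262.]
tumbler 0.65 [ 0.582 -0.434  0.128] [310. 342.]
flask 0.71 [0.572 0.366 0.14 ] [234. 102.]
flask 0.19 [ 0.483 -0.085  0.124] [229. 213.]
coconut 0.69 [ 0.579 -0.433  0.13 ] [308. 342.]
coconut 0.28 [ 0.485 -0.085  0.124] [229. 213.]
spoon 0.7 [0.349 0.327 0.013] [172. 150.]
```

View pics/top0.png

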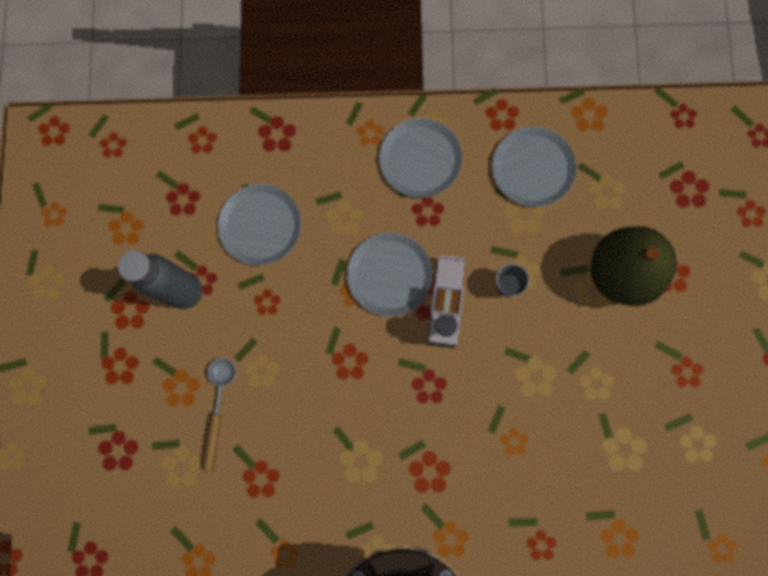

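View pics/side0.png

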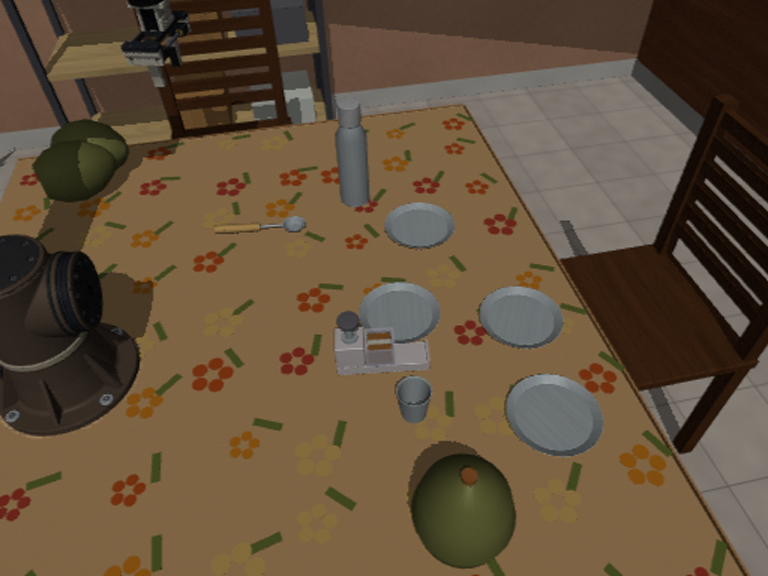

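```bash
python3 - <<'E'
from h import *
f=arm.grab_frame('top');c=f['color'][140:265,215:375]
cv2.imwrite('pics/crop.png',cv2.resize(c[:,:,::-1],None,fx=4.5,fy=4.5,interpolation=cv2.INTER_CUBIC))
E
```

```text
(no output)
```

View pics/crop.png

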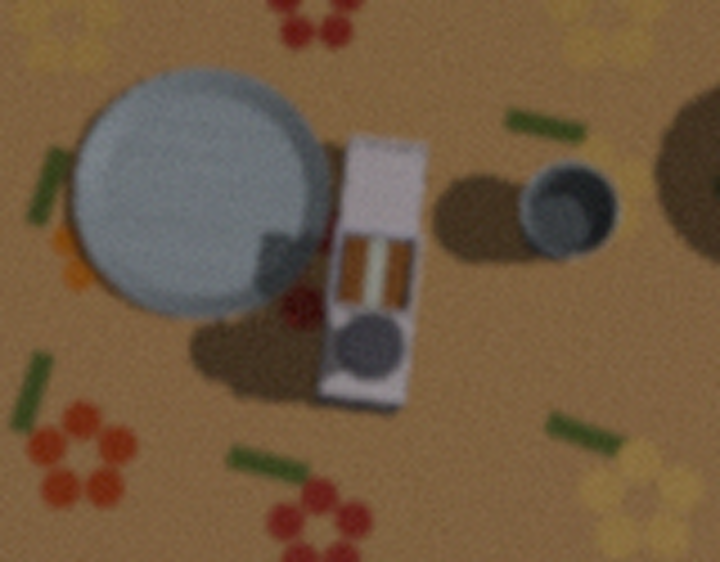

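The pictures show four dishes, at (418,158), (259,224), (389,274) and (533,166) in top0.png. The one at (389,274), world about (0.60, 0.01), is nearest the base and touches the ledge's left side, so I choose it. The dispenser is at (447,300), with the plunger cap at (445,325) and the ledge pointing away from the robot. The tumbler is at (512,280), on the right of the ledge. The close crop confirms all of this.

```bash
python3 - <<'E'
from h import *
f=arm.grab_frame('top');g=arm.grab_frame('side')
cp=lambda x,y:(215+(x+.5)/4.5-.5,140+(y+.5)/4.5-.5)
L=lambda p,z:onplane(f,cp(*p),z)[:2]
cap=L((369,346),.122);print('cap top',cap,'side',onplane(g,(232,214),.122)[:2])
fl,fr=L((350,138),.027),L((427,145),.027);print('far corners',fl,fr,np.linalg.norm(fl-fr),(fl+fr)/2)
nl,nr=L((341,232),.022),L((418,236),.022)
for a,b in((fl,nl),(fr,nr)):print('edge yaw',np.degrees(np.arctan2(*(a-b)[::-1])))
far=(fl+fr)/2;d=far-cap;print('len cap-far',np.linalg.norm(d),'(136) yaw',np.degrees(np.arctan2(d[1],d[0])))
print('dish',L((202,193),.012))
# model fit: score projected outline
yaw=np.arctan2(d[1],d[0])
# fit from cap both views + far
o=cap+50e-3*np.array([np.cos(yaw),np.sin(yaw)]);print('origin',o)
def D(x,y,z):c,s=np.cos(yaw),np.sin(yaw);return [o[0]+c*x-s*y,o[1]+s*x+c*y,z]
for n,fr_,(x0,y0,x1,y1) in(('top',f,(240,160,330,240)),('side',g,(210,190,300,260))):
    k=6;im=cv2.resize(fr_['color'][y0:y1,x0:x1,::-1],None,fx=k,fy=k,interpolation=cv2.INTER_CUBIC)
    def poly(P,c):
        q=np.array([(pix(fr_,D(*p))-[x0,y0]+.5)*k for p in P]).astype(np.int32);cv2.polylines(im,[q],True,c,1)
    a=np.linspace(0,6.28,30)
    poly([(-50+0,0,0)]and[(-.05+.019*np.cos(t),.019*np.sin(t),.122) for t in a],(0,0,255))
    poly([(.0255,-.024,.022),(.086,-.024,.022),(.086,.024,.022),(.0255,.024,.022)],(0,255,0))
    poly([(-.0255,-.0255,.064),(.0255,-.0255,.064),(.0255,.0255,.064),(-.0255,.0255,.064)],(255,0,0))
    poly([(-.076,-.025,.074),(-.026,-.025,.074),(-.026,.025,.074),(-.076,.025,.074)],(255,0,255))
    cv2.imwrite(f'pics/fit_{n}.png',im)
E
python3 -c "
import cv2,numpy as np
a=cv2.imread('pics/fit_top.png');b=cv2.imread('pics/fit_side.png');h=max(a.shape[0],b.shape[0])
p=lambda m:cv2.copyMakeBorder(m,0,h-m.shape[0],0,0,0)
m=np.hstack([p(a),p(b)]);cv2.imwrite('pics/fit.png',cv2.resize(m,(800,int(h*800/m.shape[1]))))"
```

```text
cap top [ 0.48841676 -0.08261356] side [ 0.49107926 -0.08777333]
far corners [ 0.6245635  -0.08048288] [ 0.61923474 -0.12645451] 0.04627943472443962 [ 0.62189912 -0.10346869]
edge yaw -6.851987583621411
edge yaw -7.161438687276329
len cap-far 0.13510173238473974 (136) yaw -8.880034527299175
dish [0.59572105 0.00931482]
origin [ 0.53781744 -0.09033187]
```

View pics/fit.png

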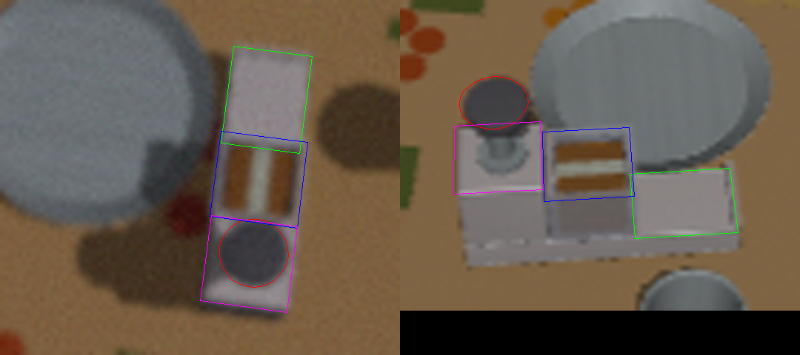

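The model fit matches both views: dispenser origin about (0.538, -0.0905), yaw about -8°, dish on its +y side. I'll move over the plunger with the fingers shut and the tool x along the dispenser's x.

servo_tool:
  deltas:
    - [1, 0, 0, 0, 0, 0, -4.7]
    - [1, 0, 0, 0, 0, 0, -4.7]
    - [1, 10, 18, 0, 0, 0, 0]
    - [1, 18, 31, 0, 0, 0, 0]
    - [1, 18, 31, 0, 0, 0, 0]
    - [1, 18, 31, 0, 0, 0, 0]
    - [1, 18, 31, 0, 0, 0, 0]
    - [1, 18, 31, 0, 0, 0, 0]
    - [1, 18, 31, 0, 0, 0, 0]
    - [1, 18, 31, 0, 0, 0, 0]
    - [1, 18, 31, 0, 0, 0, 0]
    - [1, 18, 31, 0, 0, 0, 0]
    - [1, 18, 31, 0, 0, 0, 0]
    - [1, 18, 31, 0, 0, 0, 0]
    - [1, 18, 31, 0, 0, 0, 0]
    - [1, 18, 31, 0, 0, 0, 0]
    - [1, 18, 31, 0, 0, 0, 0]
    - [1, 18, 31, 0, 0, 0, 0]
    - [1, 18, 31, 0, 0, 0, 0]
    - [1, 18, 31, 0, 0, 0, 0]
  squeeze: 5

```text
t: 2.72
eef_pos: [0.4392, 0.0591, 0.2271]
ee_rot: [-3.141, -0.001, -0.138]
force: [1.2, 1.4, -0.6]
width: 0.0007
gripper_force: 0.0
```

servo_tool:
  deltas:
    - [1, 15, 30, 10, 0, 0, 0]
    - [1, 15, 30, 15, 0, 0, 0]
    - [1, 15, 30, 15, 0, 0, 0]
    - [1, 14, 25, 15, 0, 0, 0]
    - [1, 10, 20, 15, 0, 0, 0]
    - [1, 0, 0, 7, 0, 0, 0]
    - [1, 0, 0, 0, 0, 0, 0]
    - [1, 0, 0, 0, 0, 0, 0]

```text
t: 3.38
eef_pos: [0.4883, -0.0825, 0.1495]
ee_rot: [3.141, 0.001, -0.139]
force: [-1.8, 0.5, 0.0]
width: 0.0004
gripper_force: 0.0
```

```bash
python3 - <<'E'
from h import *
f=arm.grab_frame('top');g=arm.grab_frame('side')
k=5
a=f['color'][150:250,240:330,::-1];b=g['color'][150:250,205:295,::-1]
cv2.imwrite('pics/p1.png',cv2.resize(np.hstack([a,b]),(800,444),interpolation=cv2.INTER_CUBIC))
print(arm.get_state()['eef_pos'])
E
```

```text
[ 0.48894525 -0.08172047  0.15050961]
```

View pics/p1.png

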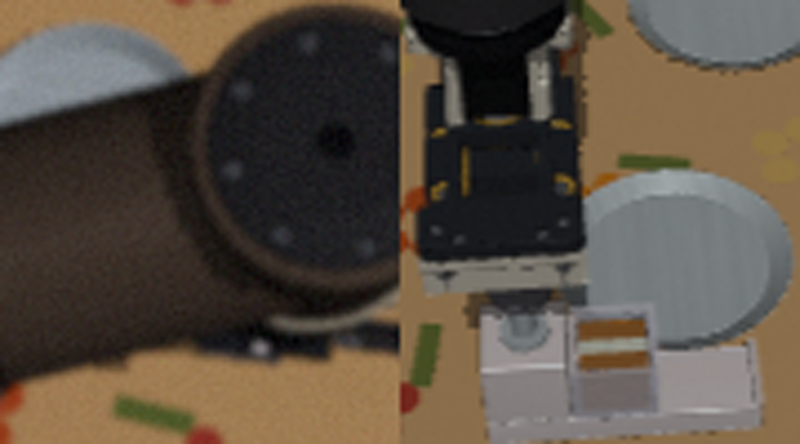

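The side view shows the shut gripper right above the plunger cap. Now I press in stages.

servo_tool:
  deltas:
    - [1, 0, 2, 10, 0, 0, 0]
    - [1, 0, 0, 10, 0, 0, 0]
    - [1, 0, 0, 6, 0, 0, 0]
    - [1, 0, 0, 4, 0, 0, 0]
    - [1, 0, 0, 4, 0, 0, 0]
    - [1, 0, 0, 4, 0, 0, 0]
    - [1, 0, 0, 4, 0, 0, 0]
    - [1, 0, 0, 4, 0, 0, 0]
    - [1, 0, 0, 4, 0, 0, 0]
    - [1, 0, 0, 4, 0, 0, 0]
    - [1, 0, 0, 2, 0, 0, 0]
    - [1, 0, 0, 0, 0, 0, 0]
    - [1, 0, 0, 0, 0, 0, 0]

```text
t: 4.57
eef_pos: [0.4879, -0.084, 0.0936]
ee_rot: [3.142, 0.001, -0.138]
force: [-3.7, 2.5, 8.0]
width: 0.0001
gripper_force: 3.9
```

servo_tool:
  deltas:
    - [1, 0, 0, 1, 0, 0, 0]
    - [1, 0, 0, 1, 0, 0, 0]
    - [1, 0, 0, 1, 0, 0, 0]
    - [1, 0, 0, 0, 0, 0, 0]
    - [1, 0, 0, 0, 0, 0, 0]

```text
t: 4.98
eef_pos: [0.488, -0.0841, 0.0922]
ee_rot: [3.141, -0.0, -0.138]
force: [-9.4, 4.2, 23.4]
width: 0.0005
gripper_force: 11.7
```

The force jumped to 23 N at z = 0.092, so the plunger is home. Releasing straight up.

servo_tool:
  deltas:
    - [1, 0, 0, -5, 0, 0, 0]
    - [1, 0, 0, -8, 0, 0, 0]
    - [1, 0, 0, -10, 0, 0, 0]
    - [1, 0, 0, -15, 0, 0, 0]
    - [1, 0, 0, -20, 0, 0, 0]
    - [1, 0, 0, -20, 0, 0, 0]
    - [1, 0, 0, -10, 0, 0, 0]
    - [1, 0, 0, 0, 0, 0, 0]

```text
t: 5.65
eef_pos: [0.4898, -0.0844, 0.1811]
ee_rot: [-3.141, -0.004, -0.138]
force: [1.0, 0.3, -1.0]
width: 0.0005
gripper_force: 0.0
```

```bash
python3 - <<'E'
from h import *
g=arm.grab_frame('side')
for q in('block1_center','plunger_top','tumbler'):
    for d in arm.recognise(q,g)[:3]:
        w=world(g,d['at']);print(q,round(d['conf'],2),np.round(w,3),np.round(pix(g,w)))
x0,y0,x1,y1=205,190,305,265
cv2.imwrite('pics/p2.png',cv2.resize(g['color'][y0:y1,x0:x1,::-1],None,fx=8,fy=8,interpolation=cv2.INTER_CUBIC))
print(arm.get_state()['eef_pos'])
E
```

```text
block1_center 0.66 [ 0.59  -0.102  0.036] [273. 233.]
plunger_top 0.72 [ 0.489 -0.09   0.121] [231. 215.]
tumbler 0.75 [ 0.575 -0.19   0.036] [275. 262.]
[ 0.48762894 -0.08446512  0.17757452]
```

View pics/p2.png

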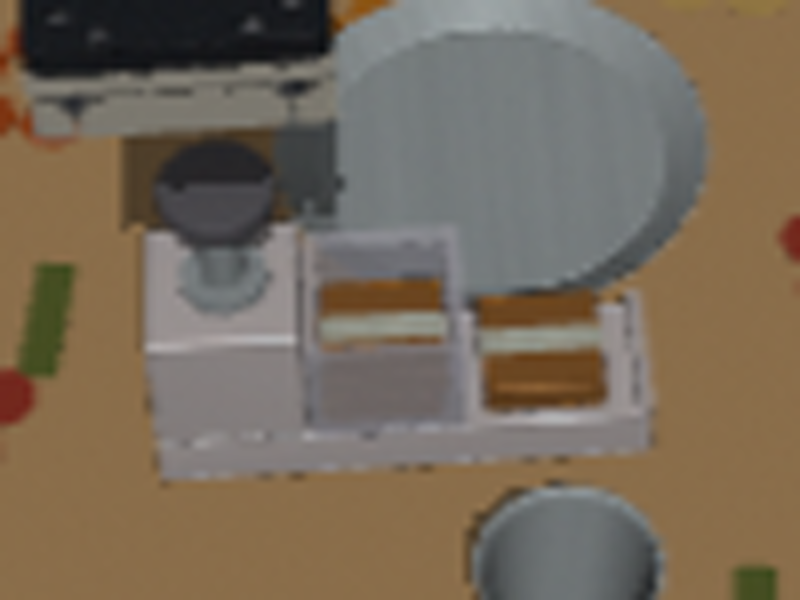

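The plunger is up again. One block lies on the ledge at crop (543,345), the other blocks are still in the magazine, and the tumbler is untouched at (568,540).

```bash
python3 - <<'E'
from h import *
f=arm.grab_frame('side')
y=np.radians(-8);A=np.array([[np.cos(y),np.sin(y)],[-np.sin(y),np.cos(y)]]);o=np.array([.538,-.0905])
for n,p,z in(('nl',(484,388),.034),('nr',(606,384),.034),('fl',(478,297),.034),('fr',(597,290),.034),('tumblerL',(474,560),.064),('tumblerR',(661,556),.064),('tumbler far',(565,487),.064),('ledge near-right corner',(650,418),.022),('lnear',(465,428),.022)):
    w=onplane(f,(205+(p[0]+.5)/8-.5,190+(p[1]+.5)/8-.5),z)[:2];print(n,np.round(w,4),np.round(A@(w-o)*1000,1))
t=lambda x,yy:o+A.T@np.array([x,yy])/1000
for q in((51,-48),(51,-46),(51,0)):print(q,t(*q))
print(A@(np.array([.4885,-.0844])-o)*1000)
E
```

```text
nl [ 0.5679 -0.1121] [ 32.6 -17.2]
nr [ 0.6068 -0.1192] [ 72.1 -18.9]
fl [ 0.5741 -0.0751] [33.6 20.3]
fr [ 0.6133 -0.0809] [73.3 20. ]
tumblerL [ 0.5464 -0.1955] [  22.9 -102.8]
tumblerR [ 0.601  -0.2064] [  78.5 -106. ]
tumbler far [ 0.579 -0.176] [ 52.5 -78.9]
ledge near-right corner [ 0.6198 -0.127 ] [ 86.1 -24.8]
lnear [ 0.5602 -0.1177] [ 25.8 -23.8]
(51, -48) [ 0.58182336 -0.1451307 ]
(51, -46) [ 0.58210171 -0.14315016]
(51, 0) [ 0.58850367 -0.09759783]
[-49.86722532  -0.84843328]
```

servo_tool:
  deltas:
    - [1, 15, 8, 0, 0, 0, 0]
    - [1, 25, 12, 0, 0, 0, 0]
    - [1, 25, 12, 0, 0, 0, 0]
    - [1, 25, 12, 0, 0, 0, 0]
    - [1, 11, 4, 20, 0, 0, 0]
    - [1, 0, 0, 25, 0, 0, 0]
    - [1, 0, 0, 25, 0, 0, 0]
    - [1, 0, 0, 25, 0, 0, 0]
    - [1, 0, 0, 10, 0, 0, 0]
    - [1, 0, 0, 0, 0, 0, 0]
    - [1, 0, 0, 0, 0, 0, 0]

```text
t: 6.82
eef_pos: [0.5816, -0.146, 0.0734]
ee_rot: [3.141, 0.001, -0.138]
force: [0.5, -0.1, -0.1]
width: 0.0004
gripper_force: 0.0
```

```bash
python3 - <<'E'
from h import *
g=arm.grab_frame('side')
x0,y0,x1,y1=205,190,305,265
cv2.imwrite('pics/p3.png',cv2.resize(g['color'][y0:y1,x0:x1,::-1],None,fx=8,fy=8,interpolation=cv2.INTER_CUBIC))
s=arm.get_state()['eef_pos'];print(s)
y=np.radians(-8);A=np.array([[np.cos(y),np.sin(y)],[-np.sin(y),np.cos(y)]]);o=np.array([.538,-.0905]);print(A@(s[:2]-o)*1000,(pix(g,s)-[x0,y0])*8)
E
```

```text
[ 0.5823859  -0.14598076  0.07440517]
[ 51.67537206 -48.76349866] [549.67353626 383.02923298]
```

View pics/p3.png

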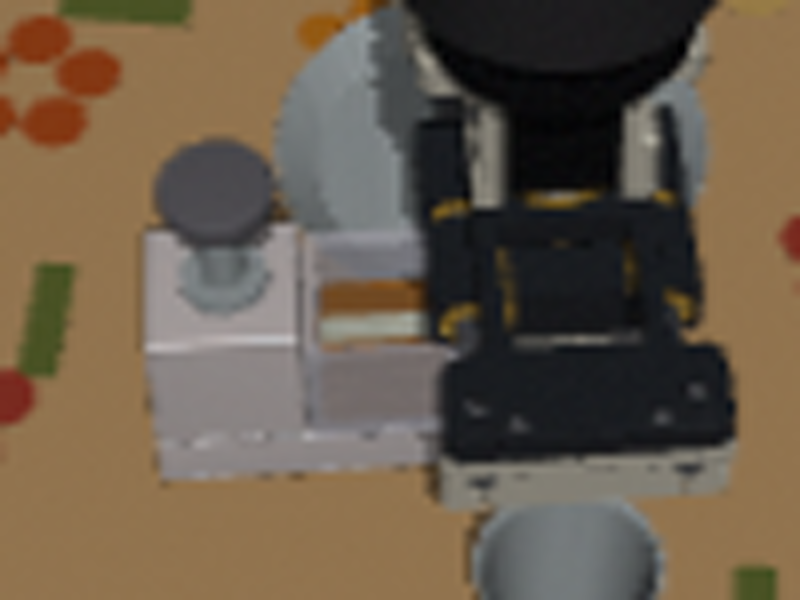

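The fingers are hidden behind the gripper body. The measured frame gives about 9 mm clearance on each side, so I descend slowly and watch the force.

servo_tool:
  deltas:
    - [1, 0, 0, 6, 0, 0, 0]
    - [1, 0, 0, 6, 0, 0, 0]
    - [1, 0, 0, 6, 0, 0, 0]
    - [1, 0, 0, 6, 0, 0, 0]
    - [1, 0, 0, 6, 0, 0, 0]
    - [1, 0, 0, 6, 0, 0, 0]
    - [1, 0, 0, 5, 0, 0, 0]
    - [1, 0, 0, 4, 0, 0, 0]
    - [1, 0, 0, 2, 0, 0, 0]
    - [1, 0, 0, 0, 0, 0, 0]

```text
t: 7.7
eef_pos: [0.5813, -0.1459, 0.0259]
ee_rot: [3.141, 0.001, -0.139]
force: [-0.0, -0.8, -0.8]
width: 0.0005
gripper_force: 0.0
```

servo_tool:
  deltas:
    - [1, 0, -2, 0, 0, 0, 0]
    - [1, 0, -2, 0, 0, 0, 0]
    - [1, 0, -2, 0, 0, 0, 0]
    - [1, 0, -2, 0, 0, 0, 0]
    - [1, 0, -2, 0, 0, 0, 0]
    - [1, 0, -2, 0, 0, 0, 0]
    - [1, 0, -2, 0, 0, 0, 0]
    - [1, 0, -2, 0, 0, 0, 0]
    - [1, 0, -2, 0, 0, 0, 0]
    - [1, 0, -2, 0, 0, 0, 0]
    - [1, 0, -2, 0, 0, 0, 0]
    - [1, 0, -2, 0, 0, 0, 0]
    - [1, 0, -2, 0, 0, 0, 0]
    - [1, 0, -2, 0, 0, 0, 0]
    - [1, 0, -2, 0, 0, 0, 0]

```text
t: 8.95
eef_pos: [0.5858, -0.1161, 0.0266]
ee_rot: [-3.142, 0.0, -0.139]
force: [0.4, -0.5, 1.1]
width: 0.0004
gripper_force: 0.2
```

```bash
python3 - <<'E'
from h import *
s=arm.get_state();print(s['eef_pos'],s['force'])
for n in('top','side'):
  g=arm.grab_frame(n)
  for d in arm.recognise('block1_center',g)[:3]:
    w=world(g,d['at']);print(n,round(d['conf'],2),np.round(w,3),np.round(pix(g,w)))
  if n=='top': a=g['color'][150:250,220:330,::-1]
b=g['color'][170:270,205:315,::-1]
cv2.imwrite('pics/p4.png',cv2.resize(np.hstack([a,b]),(800,364),interpolation=cv2.INTER_CUBIC))
E
```

```text
[ 0.58583692 -0.116051    0.02657162] [ 0.35189399 -0.48583134  1.13155241]
top 0.32 [0.569 0.367 0.176] [108. 184.]
side 0.65 [ 0.483 -0.083  0.124] [228. 212.]
```

View pics/p4.png

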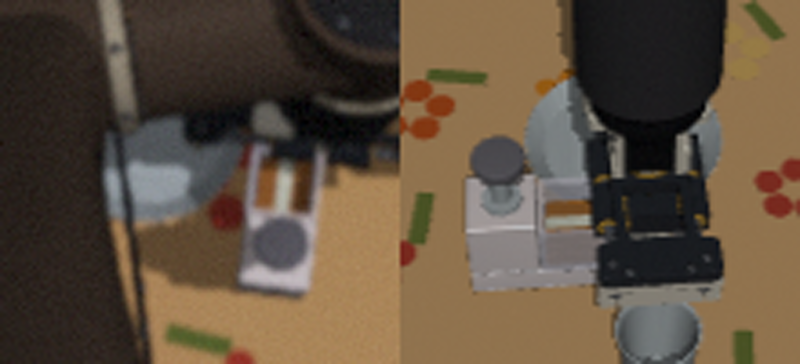

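The gripper hides the block, and the blocks in the magazine haven't moved. I push on at the same gentle rate.

servo_tool:
  deltas:
    - [1, 0, -2, 0, 0, 0, 0]
    - [1, 0, -2, 0, 0, 0, 0]
    - [1, 0, -2, 0, 0, 0, 0]
    - [1, 0, -2, 0, 0, 0, 0]
    - [1, 0, -2, 0, 0, 0, 0]
    - [1, 0, -2, 0, 0, 0, 0]
    - [1, 0, -2, 0, 0, 0, 0]
    - [1, 0, -2, 0, 0, 0, 0]
    - [1, 0, -2, 0, 0, 0, 0]
    - [1, 0, -2, 0, 0, 0, 0]
    - [1, 0, -2, 0, 0, 0, 0]
    - [1, 0, -2, 0, 0, 0, 0]
    - [1, 0, -2, 0, 0, 0, 0]
    - [1, 0, 0, 0, 0, 0, 0]

```text
t: 10.32
eef_pos: [0.5895, -0.0901, 0.0266]
ee_rot: [-3.142, -0.0, -0.138]
force: [-0.2, 0.3, 0.7]
width: 0.0005
gripper_force: 0.0
```

```bash
python3 - <<'E'
from h import *
s=arm.get_state();print(s['eef_pos'],s['force'])
for n in('top','side'):
  g=arm.grab_frame(n)
  for d in arm.recognise('block1_center',g)[:3]:
    w=world(g,d['at']);print(n,round(d['conf'],2),np.round(w,3),np.round(pix(g,w)))
  cv2.imwrite(f'pics/p5{n}.png',g['color'][:,:,::-1])
E
```

```text
[ 0.58948635 -0.09011378  0.02655929] [-0.20448289  0.34241323  0.7120341 ]
top 0.4 [0.565 0.366 0.178] [109. 186.]
side 0.26 [ 0.501 -0.106  0.059] [239. 235.]
```

servo_tool:
  deltas:
    - [1, 0, -2, 0, 0, 0, 0]
    - [1, 0, -2, 0, 0, 0, 0]
    - [1, 0, -2, 0, 0, 0, 0]
    - [1, 0, -2, 0, 0, 0, 0]
    - [1, 0, -2, 0, 0, 0, 0]
    - [1, 0, -2, 0, 0, 0, 0]
    - [1, 0, -2, 0, 0, 0, 0]
    - [1, 0, -2, 0, 0, 0, 0]
    - [1, 0, 0, 0, 0, 0, 0]

```text
t: 11.27
eef_pos: [0.5917, -0.0742, 0.0265]
ee_rot: [-3.142, -0.0, -0.138]
force: [-0.4, -0.0, -0.1]
width: 0.0009
gripper_force: 0.0
```

servo_tool:
  deltas:
    - [1, 0, 2, -8, 0, 0, 0]
    - [1, 0, 0, -20, 0, 0, 0]
    - [1, 0, 0, -30, 0, 0, 0]
    - [1, 0, 0, -35, 0, 0, 0]
    - [1, -10, 0, -35, 0, 0, 0]
    - [1, -25, -30, -20, 0, 0, 0]
    - [1, -25, -35, 0, 0, 0, 0]
    - [1, -20, -35, 0, 0, 0, 0]
    - [1, -10, -35, 0, 0, 0, 0]
    - [1, 0, -35, 0, 0, 0, 0]
    - [1, 0, -35, 0, 0, 0, 0]
    - [1, 0, -30, 0, 0, 0, 0]
    - [1, 0, 0, 0, 0, 0, 0]
    - [1, 0, 0, 0, 0, 0, 0]

```text
t: 12.43
eef_pos: [0.5363, 0.167, 0.1739]
ee_rot: [-3.142, -0.0, -0.136]
force: [0.2, 0.1, 1.4]
width: 0.0002
gripper_force: 0.0
```

```bash
python3 - <<'E'
from h import *
s=arm.get_state();print(s['eef_pos'],s['force'])
F={}
for n in('top','side'):
  g=F[n]=arm.grab_frame(n)
  for q in ('block1_center','dish','tumbler','plunger_top'):
   for d in arm.recognise(q,g)[:4]:
    w=world(g,d['at']);print(n,q,round(d['conf'],2),np.round(w,3),np.round(pix(g,w)))
a=F['top']['color'][145:245,220:350,::-1];b=F['side']['color'][175:275,205:335,::-1]
cv2.imwrite('pics/p6.png',cv2.resize(np.vstack([a,b]),(390*2,600),interpolation=cv2.INTER_CUBIC))
E
```

```text
[0.53633061 0.16704514 0.17385292] [0.17853465 0.07945409 1.3622016 ]
top block1_center 0.48 [ 0.589 -0.054  0.018] [283. 184.]
top dish 0.98 [ 0.79  -0.266 -0.001] [356. 113.]
top dish 0.9 [0.725 0.21  0.001] [187. 140.]
top dish 0.82 [0.596 0.014 0.008] [258. 183.]
top dish 0.71 [ 0.815 -0.051  0.003] [280. 106.]
top tumbler 0.62 [ 0.576 -0.209  0.026] [341. 187.]
top plunger_top 0.76 [ 0.487 -0.086  0.124] [298. 217.]
top plunger_top 0.18 [0.377 0.319 0.011] [145. 266.]
side block1_center 0.55 [ 0.599 -0.052  0.024] [271. 221.]
side block1_center 0.23 [ 0.573 -0.191  0.036] [274. 262.]
side dish 0.95 [0.609 0.027 0.006] [269. 204.]
side dish 0.82 [ 0.825 -0.055  0.003] [349. 213.]
side dish 0.79 [ 0.797 -0.26   0.005] [369. 276.]
side dish 0.78 [0.695 0.256 0.004] [278. 150.]
side tumbler 0.8 [ 0.576 -0.192  0.037] [276. 262.]
side plunger_top 0.53 [ 0.487 -0.086  0.124] [230. 213.]
```

View pics/p6.png

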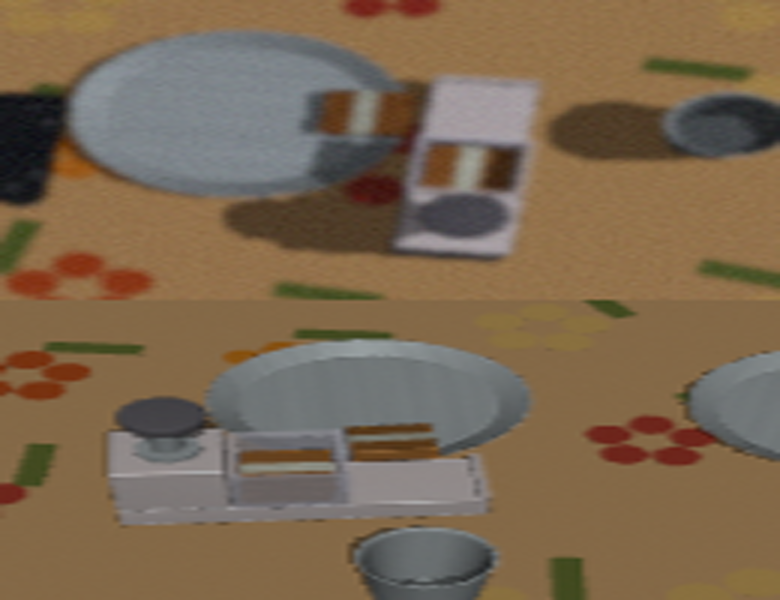

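The crop shows the block mostly over the dish, at (365,115) in the top half. It still seems to lean on the rim beside the ledge. I'll get numbers from pixel profiles.

```bash
python3 - <<'E'
from h import *
y=np.radians(-8);A=np.array([[np.cos(y),np.sin(y)],[-np.sin(y),np.cos(y)]]);o=np.array([.538,-.0905])
W=lambda x,yy,z:[*(o+A.T@np.array([x,yy])/1000),z/1000]
F={n:arm.grab_frame(n) for n in('top','side')}
obs={}
for n,(x0,y0,x1,y1) in(('top',(262,165,300,205)),('side',(240,205,300,240))):
    im=F[n]['color'][y0:y1,x0:x1].astype(int);sat=(im[...,0]-im[...,2])
    m=((sat>35)).astype(np.uint8)
    obs[n]=(im,sat)
    cx,cy=pix(F[n],W(51,43,20));print(n,'centre',cx,cy)
    # profile along dispenser y, x=40 (off the band? band along centre) 
    for X in(40,51,62):
        print(X,[(Y,*F[n]['color'][int(round(q[1])),int(round(q[0]))]) for Y in range(14,76,4) for q in [pix(F[n],W(X,Y,20))]])
E
```

```text
top centre 283.17547273850374 181.8963282283943
40 [(14, np.uint8(168), np.uint8(158), np.uint8(162)), (18, np.uint8(161), np.uint8(152), np.uint8(155)), (22, np.uint8(106), np.uint8(94), np.uint8(96)), (26, np.uint8(75), np.uint8(47), np.uint8(39)), (30, np.uint8(95), np.uint8(58), np.uint8(32)), (34, np.uint8(99), np.uint8(61), np.uint8(25)), (38, np.uint8(95), np.uint8(55), np.uint8(26)), (42, np.uint8(99), np.uint8(65), np.uint8(39)), (46, np.uint8(115), np.uint8(92), np.uint8(78)), (50, np.uint8(137), np.uint8(135), np.uint8(126)), (54, np.uint8(127), np.uint8(125), np.uint8(112)), (58, np.uint8(103), np.uint8(74), np.uint8(49)), (62, np.uint8(93), np.uint8(55), np.uint8(25)), (66, np.uint8(90), np.uint8(56), np.uint8(33)), (70, np.uint8(83), np.uint8(63), np.uint8(51)), (74, np.uint8(74), np.uint8(79), np.uint8(83))]
51 [(14, np.uint8(160), np.uint8(154), np.uint8(155)), (18, np.uint8(160), np.uint8(153), np.uint8(156)), (22, np.uint8(136), np.uint8(127), np.uint8(128)), (26, np.uint8(79), np.uint8(58), np.uint8(38)), (30, np.uint8(89), np.uint8(55), np.uint8(27)), (34, np.uint
[... 3053 characters left out ...]
8(136)), (22, np.uint8(143), np.uint8(137), np.uint8(136)), (26, np.uint8(121), np.uint8(113), np.uint8(109)), (30, np.uint8(103), np.uint8(66), np.uint8(31)), (34, np.uint8(100), np.uint8(65), np.uint8(29)), (38, np.uint8(101), np.uint8(67), np.uint8(34)), (42, np.uint8(86), np.uint8(56), np.uint8(24)), (46, np.uint8(88), np.uint8(57), np.uint8(27)), (50, np.uint8(101), np.uint8(87), np.uint8(66)), (54, np.uint8(116), np.uint8(117), np.uint8(106)), (58, np.uint8(87), np.uint8(59), np.uint8(32)), (62, np.uint8(85), np.uint8(55), np.uint8(25)), (66, np.uint8(100), np.uint8(86), np.uint8(74)), (70, np.uint8(113), np.uint8(118), np.uint8(120)), (74, np.uint8(115), np.uint8(121), np.uint8(122))]
```

The profiles put the block's top centre at dispenser y of about 51 mm. It tilts about 15–20°, with its trailing edge propped on the dish rim at y of about 27–31 and the top of that edge at z of about 26. It needs a longer push into the dish, so I go back behind it.

servo_tool:
  deltas:
    - [1, 0, 23, 0, 0, 0, 0]
    - [1, 0, 35, 0, 0, 0, 0]
    - [1, 10, 35, 0, 0, 0, 0]
    - [1, 20, 35, 0, 0, 0, 0]
    - [1, 25, 35, 0, 0, 0, 0]
    - [1, 25, 35, 0, 0, 0, 0]
    - [1, 10, 35, 0, 0, 0, 0]
    - [1, 0, 20, 10, 0, 0, 0]
    - [1, 0, 0, 30, 0, 0, 0]
    - [1, 0, 0, 30, 0, 0, 0]
    - [1, 0, 0, 30, 0, 0, 0]
    - [1, 0, 0, 20, 0, 0, 0]
    - [1, 0, 0, 15, 0, 0, 0]
    - [1, 0, 0, 8, 0, 0, 0]
    - [1, 0, 0, 4, 0, 0, 0]
    - [1, 0, 0, 2, 0, 0, 0]
    - [1, 0, 0, 0, 0, 0, 0]
    - [1, 0, 0, 0, 0, 0, 0]

```text
t: 14.53
eef_pos: [0.59, -0.0948, 0.0255]
ee_rot: [-3.141, -0.002, -0.139]
force: [0.5, -0.6, 0.6]
width: 0.0
gripper_force: 0.0
```

servo_tool:
  deltas:
    - [1, 0, -1, 1.5, 0, 0, 0]
    - [1, 0, -2, 0, 0, 0, 0]
    - [1, 0, -2, 0, 0, 0, 0]
    - [1, 0, -2, 0, 0, 0, 0]
    - [1, 0, -2, 0, 0, 0, 0]
    - [1, 0, -2, 0, 0, 0, 0]
    - [1, 0, -2, 0, 0, 0, 0]
    - [1, 0, -2, 0, 0, 0, 0]
    - [1, 0, -2, 0, 0, 0, 0]
    - [1, 0, -2, 0, 0, 0, 0]
    - [1, 0, -2, 0, 0, 0, 0]
    - [1, 0, -2, 0, 0, 0, 0]

```text
t: 15.53
eef_pos: [0.5925, -0.0719, 0.023]
ee_rot: [3.142, 0.0, -0.139]
force: [0.1, -0.1, 0.0]
width: 0.0006
gripper_force: 0.1
```

servo_tool:
  deltas:
    - [1, 0, -2, 0, 0, 0, 0]
    - [1, 0, -2, 0, 0, 0, 0]
    - [1, 0, -2, 0, 0, 0, 0]
    - [1, 0, -2, 0, 0, 0, 0]
    - [1, 0, 0, 0, 0, 0, 0]

```text
t: 15.95
eef_pos: [0.5936, -0.0639, 0.0231]
ee_rot: [-3.142, -0.0, -0.138]
force: [-0.2, 0.1, -0.1]
width: 0.0008
gripper_force: 0.0
```

```bash
cat >> h.py <<'E'
y=np.radians(-8);A=np.array([[np.cos(y),np.sin(y)],[-np.sin(y),np.cos(y)]]);o=np.array([.538,-.0905])
W=lambda x,yy,z:[*(o+A.T@np.array([x,yy])/1000),z/1000]
def prof(ns=('top','side'),xs=(40,62)):
  s=arm.get_state();print('Y',A@(s['eef_pos'][:2]-o)*1000,s['eef_pos'][2],s['force'])
  for n in ns:
    f=arm.grab_frame(n)
    for X in xs:
      print(n,X,' '.join('%d:%d,%d,%d'%(Y,*f['color'][int(round(q[1])),int(round(q[0]))]) for Y in range(14,118,4) for q in [pix(f,W(X,Y,15))]))
    for d in arm.recognise('block1_center',f)[:3]:
      w=world(f,d['at']);print(n,round(d['conf'],2),np.round(A@(w[:2]-o)*1000),w[2])
E
python3 -c "
from h import *
prof(('top',))"
```

```text
Y [51.39807785 34.13330813] 0.023061624660924703 [-0.18723492  0.10240855 -0.11426857]
top 40 14:24,24,27 18:19,22,30 22:20,22,22 26:21,21,21 30:33,31,28 34:46,40,39 38:24,26,26 42:20,22,25 46:28,31,34 50:20,24,28 54:22,23,29 58:27,28,33 62:51,51,51 66:56,49,49 70:60,55,50 74:50,52,51 78:45,44,46 82:37,38,38 86:44,45,45 90:38,38,39 94:39,42,41 98:33,33,36 102:33,35,37 106:28,27,29 110:12,18,18 114:7,8,12
top 62 14:13,13,10 18:26,26,22 22:26,23,21 26:20,18,20 30:13,8,17 34:13,10,14 38:3,0,9 42:15,20,16 46:13,12,16 50:0,11,7 54:8,8,10 58:9,9,11 62:9,8,6 66:13,14,14 70:26,26,27 74:75,72,66 78:72,70,65 82:67,63,58 86:40,37,31 90:33,23,22 94:32,29,21 98:29,24,17 102:33,27,26 106:41,31,29 110:36,30,25 114:39,32,27
```

servo_tool:
  deltas:
    - [1, 0, -2, 0, 0, 0, 0]
    - [1, 0, -2, 0, 0, 0, 0]
    - [1, 0, -2, 0, 0, 0, 0]
    - [1, 0, -2, 0, 0, 0, 0]
    - [1, 0, -2, 0, 0, 0, 0]
    - [1, 0, -2, 0, 0, 0, 0]
    - [1, 0, 0, 1, 0, 0, 0]
    - [1, 0, 0, 1, 0, 0, 0]
    - [1, 0, 0, 1, 0, 0, 0]
    - [1, 0, 0, 0, 0, 0, 0]

```text
t: 16.88
eef_pos: [0.5957, -0.0524, 0.021]
ee_rot: [3.142, -0.001, -0.138]
force: [-3.2, 1.6, 9.2]
width: 0.0007
gripper_force: 4.9
```

The finger is now on top of the block, pressing with 9 N, so it had ridden over the low trailing edge. I ease the pressure and drag the block gently inward with the fingertips.

servo_tool:
  deltas:
    - [1, 0, -1.5, 0, 0, 0, 0]
    - [1, 0, -1.5, 0, 0, 0, 0]
    - [1, 0, -1.5, 0, 0, 0, 0]
    - [1, 0, -1.5, 0, 0, 0, 0]
    - [1, 0, 0, 0, 0, 0, 0]

```text
t: 17.3
eef_pos: [0.5959, -0.0462, 0.0198]
ee_rot: [3.142, 0.0, -0.139]
force: [-0.5, -0.2, 0.3]
width: 0.0005
gripper_force: 0.0
```

servo_tool:
  deltas:
    - [1, 0, 0, 1, 0, 0, 0]
    - [1, 0, 0, 1, 0, 0, 0]
    - [1, 0, 0, 0, 0, 0, 0]

```text
t: 17.55
eef_pos: [0.5963, -0.0465, 0.0187]
ee_rot: [3.141, -0.0, -0.138]
force: [-2.0, -0.1, 7.1]
width: 0.0005
gripper_force: 3.8
```

servo_tool:
  deltas:
    - [1, 0, -1.5, 0.4, 0, 0, 0]
    - [1, 0, -1.5, 0.4, 0, 0, 0]
    - [1, 0, -1.5, 0.4, 0, 0, 0]
    - [1, 0, -1.5, 0.4, 0, 0, 0]
    - [1, 0, -1.5, 0.4, 0, 0, 0]
    - [1, 0, -1.5, 0.4, 0, 0, 0]

```text
t: 18.05
eef_pos: [0.5971, -0.0374, 0.0154]
ee_rot: [3.141, 0.001, -0.139]
force: [-1.7, -3.2, 5.2]
width: 0.0003
gripper_force: 2.4
```

servo_tool:
  deltas:
    - [1, 0, 0, -5, 0, 0, 0]
    - [1, 0, 0, -20, 0, 0, 0]
    - [1, 0, 0, -35, 0, 0, 0]
    - [1, 0, -20, -35, 0, 0, 0]
    - [1, -20, -30, -20, 0, 0, 0]
    - [1, -25, -35, 0, 0, 0, 0]
    - [1, -25, -35, 0, 0, 0, 0]
    - [1, -20, -35, 0, 0, 0, 0]
    - [1, 0, -25, 0, 0, 0, 0]
    - [1, 0, 0, 0, 0, 0, 0]

```text
t: 18.88
eef_pos: [0.5345, 0.1551, 0.1317]
ee_rot: [-3.14, -0.002, -0.134]
force: [0.6, -0.3, 0.6]
width: 0.0003
gripper_force: 0.0
```

```bash
python3 -c "
from h import *
prof()"
```

```text
Y [-37.63373359 242.77367916] 0.1317154993234049 [ 0.6022725  -0.28126279  0.64976738]
top 40 14:166,157,162 18:161,156,158 22:111,94,96 26:71,47,46 30:83,76,81 34:80,86,89 38:82,88,91 42:93,98,99 46:112,100,96 50:119,76,40 54:114,72,34 58:125,90,65 62:142,125,108 66:154,157,143 70:147,142,126 74:117,77,46 78:111,65,32 82:102,66,37 86:83,60,49 90:91,91,94 94:117,118,126 98:124,132,138 102:129,135,142 106:129,133,140 110:127,134,142 114:126,135,137
top 62 14:164,157,161 18:163,158,159 22:106,99,96 26:84,67,55 30:86,76,67 34:91,92,90 38:86,92,95 42:85,94,93 46:83,71,63 50:103,70,46 54:111,65,32 58:113,73,40 62:123,96,73 66:150,150,141 70:155,155,145 74:119,94,74 78:113,71,41 82:112,68,38 86:100,77,59 90:92,94,99 94:101,108,115 98:122,127,133 102:127,135,139 106:128,137,142 110:129,136,139 114:124,134,138
top 0.78 [47. 67.] 0.013157811949420228
side 40 14:145,138,138 18:146,139,138 22:144,138,138 26:144,138,138 30:67,68,69 34:69,72,72 38:94,99,100 42:88,60,34 46:91,59,27 50:105,69,33 54:103,67,30 58:103,67,31 62:122,104,81 66:140,140,128 70:139,141,129 74:123,107,84 78:103,69,34 82:102,66,30 86:90,83,75 90:112,118,118 94:114,119,120 98:115,121,122 102:115,121,122 106:115,120,122 110:115,120,122 114:114,120,123
side 62 14:146,139,138 18:145,139,138 22:144,138,138 26:146,139,139 30:139,128,120 34:70,73,75 38:100,105,106 42:88,59,34 46:90,59,28 50:125,86,47 54:103,69,33 58:102,67,31 62:103,67,31 66:138,138,127 70:138,140,128 74:121,104,82 78:103,68,34 82:101,65,29 86:101,67,31 90:90,92,92 94:116,121,123 98:116,122,123 102:116,122,123 106:117,122,123 110:116,122,123 114:115,121,123
side 0.56 [51. 63.] 0.017970078548320112
```

Both views now agree: the block is centred at dispenser y = 67 mm with its top at z of about 15 mm, so it lies flat on the dish bottom. One last look to check.

```bash
python3 - <<'E'
from h import *
a=arm.grab_frame('top')['color'][130:260,200:380,::-1];b=arm.grab_frame('side')['color'][165:295,190:370,::-1]
cv2.imwrite('pics/end.png',cv2.resize(np.hstack([a,b]),(800,289),interpolation=cv2.INTER_CUBIC))
E
```

```text
(no output)
```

View pics/end.png

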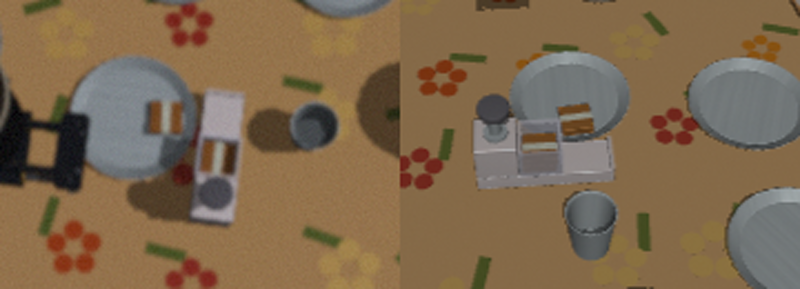

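The block lies flat in the dish (left view, at (165,118)). The ledge is empty, the plunger is up, the magazine still holds its blocks and the tumbler hasn't moved.

```bash
python3 -c "
from station import arm
print(arm.job_done())"
```

```text
the job is handed in; nothing more can be done
None
```

The job is handed in: one block came out with a single press and lies flat in the steel dish, though the sideways push left it propped on the rim, so I dragged it in with the fingertips pressing on top, at up to about 9 N.

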